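# Tighten the hold-down over the pine block

## Robot

A 6-joint arm with a two-finger parallel gripper is mounted at the origin on a cart in front of the work surface, level with it; the furniture and walls round the work are solid. World frame = base frame: x ahead of the robot, y to its left, z up, the work surface at z = 0. Lengths are in m, angles in rad, forces in N, time in s.
With the tool pointing down it reaches from about 0.425 to 0.95 m from the base axis. Payload 3.5 kg.
Tool frame: the origin (TCP) lies between the finger pads, 19 mm behind the fingertips; this is the grasp point; z points along the fingers, y is the line along which they close (so a half turn about z gives the same grasp; the last joint's range is limited). The gripper opens to 85 mm and grips with 20 to 120 N. Pads are 22 mm wide; open, the fingers measure 114 mm over their backs; the gripper's body (76 mm by 85 mm) begins 54 mm behind the grasp point. The pads swing forward as they close: fully open they stand 13 mm farther back than shut.
Start: joints at [1.079, 0.286, 1.577, -0, 1.279, -0.15], TCP at [0.226, 0.636, 0.25] pointing down, gripper open.
Joint ranges: [-2.77, 2.77], [-0.9, 2.22], [0.21, 2.48], [-1.53, 4.67], [0.24, 2.81], [-2.84, 2.84]. Speed limits (rad/s): [2.79, 2.79, 3.14, 3.14, 3.14, 3.14].

## Interface

Orientations are given as a unit quaternion [x, y, z, w].
In Python, from plant import get_state, cams, ctrl gives the robot as it stands. The module is installed in compiled form; this text tells all that it offers.
- The arm moves only by the tool jog_arm, never from a script. Its argument "deltas" is text: rows parted by semicolons, each of 6 numbers parted by spaces: the shift along the world's x, y, z normalised to -1 to 1, where 1 is 0.02 m, then the turn, a rotation vector about the world's x, y, z normalised to -1 to 1, where 1 is 0.1 rad. In form: x y z ax ay az; .... A call has 1 to 20 rows; each row shifts and turns the commanded pose from where the row before left it; what a row does not reach is not made up. A row lasts 1/8 s, in which the tool goes at most 62.5 mm and 10.7 degrees, less where a joint would pass 70% of its speed; a pose out of reach is approached as far as the arm can. A call with a number of a shift or a turn outside -1 to 1 is refused whole. A call with a gripper value outside its range is refused whole. "gripper" is the opening, from 0 (shut) to 1 (fully open), set as the call begins (left out, the last holds). The fingers move at their own pace and stop on an object; "squeeze" is the grip in N (left out, the last holds). Time passes only in rows, so rows that do not move let the fingers close. It gives the time, the measured TCP pose, the force, the opening and the grip force at its end, in the units of the state.
- get_state(): the state, without advancing time (a new reading comes with each control period).
- cams.read_camera(name): name is "scene" or "top" or "wrist"; returns a dict with "color" (420x560x3 uint8, blue, green, red), "vfov" (degrees; the focal length in pixels is half the picture's height over the tangent of half this angle, whatever the lens; pixels are square), "cx", "cy" (the principal point, pixels), "rvec" (rotation vector, rad) and "tvec" (3), from world to camera coordinates, as OpenCV has them. Camera axes: x right, y down, z forward; pixel columns grow to the right and rows downward; lengths in m; the calibration is good to about 2 mm. A picture is of the moment at which its call begins. There is no depth.
- ctrl.sign_off(): hands the job in; it is judged then, once.
The state is a dict: "time": time; "qpos": joint angles; "dq": joint speeds; "joint_efforts": joint torques, N m; "eef_pos": TCP position; "tcp_rot": TCP orientation; "contact_force": force on the tool from outside, world axes, zero at the start; "wrist_torque": the same for the moment, N m; "opening": opening from 0.0 (shut) to 1.0 (fully open); "finger_force": force on a finger pad.
Only numpy, scipy, OpenCV 4.12 (cv2) and the standard library are available. Lean on these libraries where they do the work, as an engineer would, in place of code of your own. Each camera call takes 0.05 s, during which the arm holds its last target. There are 200 camera calls.

## Task

Two drilling jigs are fixed to the bench, each with a steel strap and a black wing knob on a stud; only one has a pine block under its strap. Screw the wing knob of the jig with the block down, clockwise, until it stops tight on the strap, then let go. Leave the knob of the empty jig as it is.

Things in the scene. Friction and masses are not known exactly. Their poses are not given: they have to be found in the camera images.
- loaded_knob (a joint): Angle of the wing knob of the jig that holds the pine block, rad; grows as it turns CLOCKWISE seen from above (screwing down). Starts at 0 to 0.3; the hard stop, washer tight on the strap, is at 1.3: one grasp and turn of 1.0 to 1.3 rad reaches it. The coarse thread lowers the knob 3.2 mm per rad; friction, about 0.12 N m, holds it where it is left.
- loaded_grip (a point): Black wing knob of the jig with the pine block (90 x 45 x 35 mm): wing 54 mm long, 12 thick, 28 tall, over a 23 mm hub on a steel strap (34 x 134 mm, top 57 mm over the bench). Point on the knob's axis 9 mm below the wing's top, about 94 mm over the bench at the start: a good TCP height (tips clear hub and strap). x along the wing, y across its thickness (close along y), z up; moves with the knob.
- empty_knob (a joint): Angle of the wing knob of the empty jig, rad; grows as it turns CLOCKWISE seen from above (screwing down). Starts at 0 to 0.3; the hard stop, washer tight on the strap, is at 1.3: one grasp and turn of 1.0 to 1.3 rad reaches it. The coarse thread lowers the knob 3.2 mm per rad; friction, about 0.12 N m, holds it where it is left. Leave alone.
- empty_grip (a point): Black wing knob of the empty jig (same, no block): wing 54 mm long, 12 thick, 28 tall, over a 23 mm hub on a steel strap (34 x 134 mm, top 57 mm over the bench). Point on the knob's axis 9 mm below the wing's top, about 94 mm over the bench at the start: a good TCP height (tips clear hub and strap). x along the wing, y across its thickness (close along y), z up; moves with the knob.
Things that resemble listed ones, but are neither listed nor needed, are in the scene too. What is shaped like the part that bears empty_knob but green is not meant.

How it is judged:
By the outcome, as a careful person would: the job done as asked, in the order asked, and still so for the second after the job is handed in, with the robot touching nothing.
It also fails if it takes over 32 s, if anything falls off the work surface, if the arm or the gripper's body presses on something with over 40 N, if the wrist force passes 120 N, or if a joint passes its speed limit or range.

## Working session

There is one attempt and no reset: what is moved stays moved. The work goes in short steps, Python scripts to look and compute and a tool call to move; the robot and the scene stay as the last step left them, time stands still between calls to the robot, and variables do not carry over. Pictures are saved under pics/ and viewed, at most 10 in all, crops included, and the job is handed in when it is done.

Besides the shell and the picture viewer there is one more tool, called after "Request:" by a JSON object that holds its "method" and its "body". jog_arm: Moves the arm, as the interface text tells. Its arguments: {"type":"object","properties":{"deltas":{"type":"string"},"gripper":{"type":"number"},"squeeze":{"type":"number"}},"required":["deltas"]}

```bash
mkdir -p pics; cat > h.py <<'E'
import cv2,numpy as np
from plant import get_state,cams,ctrl
def ray(c,u,v):
    R,_=cv2.Rodrigues(np.array(c["rvec"],float));t=np.array(c["tvec"],float).ravel()
    f=c["color"].shape[0]/2/np.tan(np.radians(c["vfov"])/2)
    d=R.T@np.array([(u-c["cx"])/f,(v-c["cy"])/f,1]);return -R.T@t,d
def onz(c,u,v,z):
    o,d=ray(c,u,v);return o+d*(z-o[2])/d[2]
E
python3 - <<'E'
from h import *
import pickle
C={n:cams.read_camera(n) for n in("scene","top")}
pickle.dump(C,open("c.pkl","wb"))
for n in C: cv2.imwrite(f"pics/{n}0.png",C[n]["color"]);print(n,ray(C[n],280,210),C[n]["vfov"])
E
```

```text
scene (array([-0.11240869, -0.63263098,  0.43854153]), array([ 0.61991471,  0.68616345, -0.38075152])) 51.94861517875555
top (array([ 0.2667032 , -0.01137463,  1.21527923]), array([ 0.13979618,  0.02435121, -0.99006209])) 44.141569144172195
```

View pics/scene0.png

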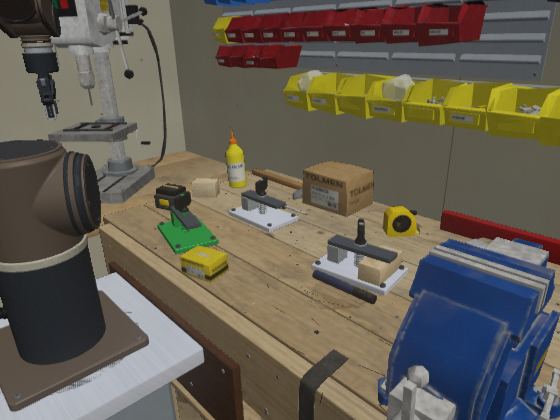

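View pics/top0.png

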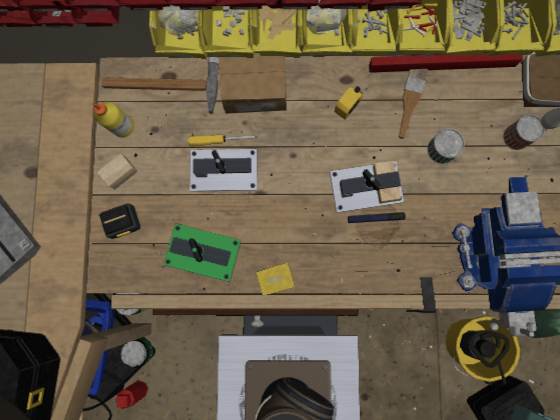

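Scene view: the white jig with pine under its strap is at (360,262), the empty white jig at (263,208) and the green decoy at (187,230). In the top view these are at (370,182), (222,165) and (200,250). The one at top (370,182) fits, since pine shows under its strap. I'll confirm it in a crop and measure the wing.

```bash
python3 - <<'E'
from h import *
import pickle
C=pickle.load(open("c.pkl","rb"))
c=C["top"];a=c["color"]
t=cv2.resize(a[150:220,320:415],None,fx=7,fy=7,interpolation=cv2.INTER_CUBIC)[:, :]
s=cv2.resize(C["scene"]["color"][210:300,305:415],(665,544),interpolation=cv2.INTER_CUBIC)
cv2.imwrite("pics/crop0.png",cv2.resize(np.hstack([cv2.resize(t,(665,490)),cv2.resize(s,(600,490))]),(800,310)))
g=a.max(2)[150:220,320:415]
for th in(30,40,50):
    m=(g<th).astype(np.uint8);n,l,st,ce=cv2.connectedComponentsWithStats(m)
    for i in range(1,n):
        if st[i,4]>25:
            p=np.argwhere(l==i)[:,::-1]+[320,150]; r=cv2.minAreaRect(p.astype(np.float32)); print(th,st[i],ce[i]+[320,150],r)
E
```

```text
30 [43 22 17 19 98] [369.69387755 182.02040816] ((369.0878601074219, 182.3035125732422), (22.04410171508789, 6.839323997497559), 47.290611267089844)
40 [ 43  20  20  21 146] [370.5890411  181.23287671] ((370.7500305175781, 181.75003051757812), (24.748737335205078, 9.899494171142578), 45.0)
40 [68 63 17  7 80] [395.85   216.4375] ((396.0, 216.0), (6.0, 16.0), 90.0)
50 [ 43  20  20  21 176] [371.05113636 180.98863636] ((371.0000305175781, 181.50001525878906), (24.748737335205078, 10.60660171508789), 45.0)
50 [20 32  7 15 29] [341.96551724 190.13793103] ((341.5257873535156, 189.56700134277344), (15.220710754394531, 3.733381986618042), 68.96248626708984)
50 [ 67  63  18   7 116] [395.88793103 216.0862069 ] ((395.5, 216.0), (6.0, 17.0), 90.0)
```

View pics/crop0.png

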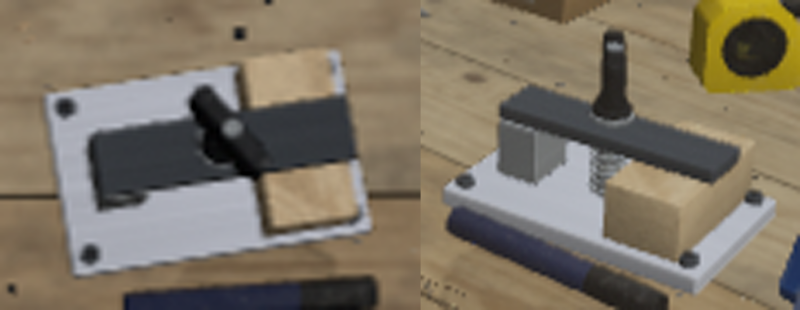

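Confirmed: the strap lies on a pine block, and the wing runs from about (366,171) to (378,187) in the top view. Next I'll work out its position and yaw.

```bash
python3 - <<'E'
from h import *
import pickle
from scipy.spatial.transform import Rotation as R
c=pickle.load(open("c.pkl","rb"))["top"]
p=onz(c,365.6,171.4,.103);q=onz(c,378.2,187.2,.103);print(p,q,(p+q)/2,onz(c,372.2,179.1,.103),np.linalg.norm(p-q),"wing yaw",np.arctan2(*(p-q)[1::-1]))
s=get_state();M=R.from_quat(s["tcp_rot"]).as_matrix();print(s["eef_pos"],M.round(3),"y yaw",np.arctan2(M[1,1],M[0,1]),s["time"],s["opening"])
E
```

```text
[ 0.50869134 -0.17135856  0.103     ] [ 0.47344123 -0.19788969  0.103     ] [ 0.49106628 -0.18462413  0.103     ] [ 0.4914637 -0.1853238  0.103    ] 0.04411883406106553 wing yaw 0.6451975404028839
[0.22593785 0.63547734 0.2487528 ] [[-0.942  0.335 -0.001]
 [ 0.335  0.942 -0.002]
 [ 0.    -0.002 -1.   ]] y yaw 1.2290290993239938 0.1 1.0001072623470026
```

Request:
{"method": "jog_arm", "body": {"deltas": "0.4 -1 0 0 0 -0.5;0.4 -1 0 0 0 -0.5;0.4 -1 0 0 0 -0.5;0.4 -1 0 0 0 -0.5;0.4 -1 0 0 0 -0.5;0.4 -1 0 0 0 -0.5;0.4 -1 0 0 0 -0.5;0.4 -1 0 0 0 -0.5;0.4 -1 0 0 0 -0.5;0.4 -1 0 0 0 -0.5;0.4 -1 0 0 0 -0.5;0.4 -1 0 0 0 -0.5;0.4 -1 0 0 0 -0.5;0.4 -1 0 0 0 -0.5;0.4 -1 0 0 0 -0.5;0.4 -1 0 0 0 -0.5;0.4 -1 0 0 0 -0.5;0.4 -1 0 0 0 -0.5;0.4 -1 0 0 0 -0.5;0.4 -1 0 0 0 -0.5", "gripper": 1}}

```text
time: 2.6
eef_pos: [0.3864, 0.2346, 0.2501]
tcp_rot: [0.623, 0.782, 0.0, 0.0]
contact_force: [0.8, -0.4, -0.8]
opening: 1.001
finger_force: 0.0
```

Request:
{"method": "jog_arm", "body": {"deltas": "0.25 -1 0 0 0 -0.58;0.25 -1 0 0 0 -0.58;0.25 -1 0 0 0 -0.58;0.25 -1 0 0 0 -0.58;0.25 -1 0 0 0 -0.58;0.25 -1 0 0 0 -0.58;0.25 -1 0 0 0 -0.58;0.25 -1 0 0 0 -0.58;0.25 -1 0 0 0 -0.58;0.25 -1 0 0 0 -0.58;0.25 -1 0 0 0 -0.58;0.25 -1 0 0 0 -0.58;0.25 -1 0 0 0 -0.58;0.25 -1 0 0 0 -0.58;0.25 -1 0 0 0 -0.58;0.25 -1 0 0 0 -0.58;0.25 -1 0 0 0 -0.58;0.25 -1 0 0 0 -0.58;0.25 -1 0 0 0 -0.58;0.25 -1 0 0 0 -0.58"}}

```text
time: 5.1
eef_pos: [0.4866, -0.1654, 0.25]
tcp_rot: [0.95, 0.313, 0.0, -0.0]
contact_force: [0.9, -0.4, -0.2]
opening: 1.002
finger_force: 0.0
```

```bash
python3 - <<'E'
from h import *
import pickle
from scipy.spatial.transform import Rotation as R
s=get_state();M=R.from_quat(s["tcp_rot"]).as_matrix();print(s["eef_pos"],"y yaw",np.arctan2(M[1,1],M[0,1]),s["qpos"],s["time"])
c=cams.read_camera("wrist");pickle.dump(c,open("w.pkl","wb"));cv2.imwrite("pics/w0.png",c["color"])
a=c["color"];g=a.max(2)
for th in(30,40,50):
    n,l,st,ce=cv2.connectedComponentsWithStats((g<th).astype(np.uint8))
    for i in range(1,n):
        if st[i,4]>400: print(th,st[i],ce[i].round(),cv2.minAreaRect(np.argwhere(l==i)[:,::-1].astype(np.float32)))
E
```

```text
[ 0.48655738 -0.16539014  0.24998152] y yaw -0.9348318900419267 [-5.25310614e-01 -7.30876723e-02  1.96741023e+00  4.27997334e-05
  1.24729933e+00  4.09507671e-01] 5.1
30 [    0   270   560   150 31318] [278. 373.] ((279.49993896484375, 344.49993896484375), (558.9998779296875, 148.99996948242188), 0.0)
40 [    0   270   560   150 32916] [274. 373.] ((279.5, 344.5), (149.0, 559.0), 90.0)
50 [286 169  20  61 449] [295. 194.] ((294.4056091308594, 198.95338439941406), (17.847150802612305, 59.503536224365234), 4.48460578918457)
50 [    0   270   560   150 37040] [290. 373.] ((279.49993896484375, 344.49993896484375), (558.9998779296875, 148.99996948242188), 0.0)
```

View pics/w0.png

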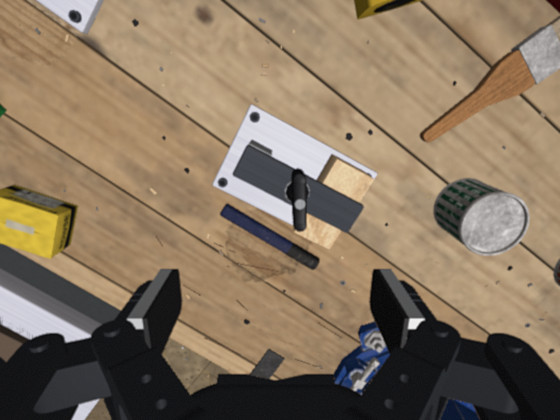

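The wrist view shows the loaded knob's wing from about (297,171) to (301,229), with the stud near (300,203) and nothing in the fingers' way. I'll enlarge it for precise position and yaw.

```bash
python3 - <<'E'
from h import *
import pickle
c=pickle.load(open("w.pkl","rb"));a=c["color"]
cv2.imwrite("pics/w1.png",cv2.resize(a[160:240,255:345],None,fx=7,fy=7,interpolation=cv2.INTER_CUBIC))
for u,v in((297,171),(301,229),(300,203)):print(onz(c,u,v,.103))
print(ray(c,280,210))
E
```

```text
[ 0.51566459 -0.16603622  0.103     ]
[ 0.47645409 -0.20084895  0.103     ]
[ 0.49500097 -0.18529316  0.103     ]
(array([ 0.55193494, -0.11694205,  0.37348345]), array([-0.25290503, -0.20396344, -0.94592483]))
```

View pics/w1.png

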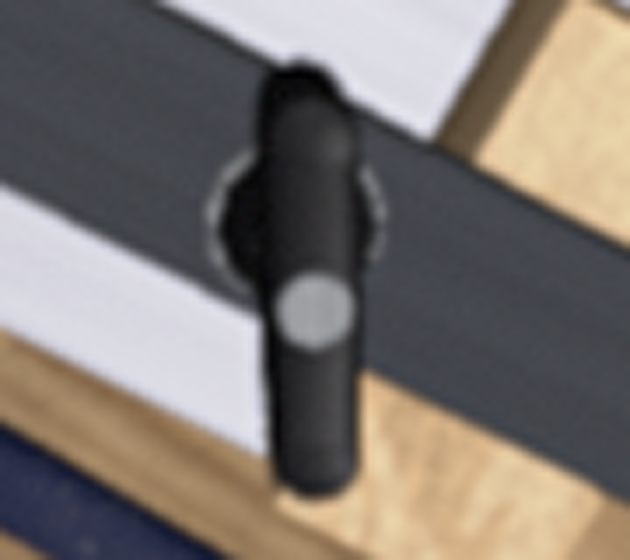

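Request:
{"method": "jog_arm", "body": {"deltas": "0.15 -0.5 -0.5 0 0 0.2;0.15 -0.5 -0.8 0 0 0;0 0 -1 0 0 0;0 0 -1 0 0 0;0 0 -1 0 0 0;0 0 -1 0 0 0;0 0 -1 0 0 0;0 0 -0.8 0 0 0;0 0 -0.7 0 0 0;0 0 0 0 0 0"}}

```text
time: 6.4
eef_pos: [0.4914, -0.1835, 0.0925]
tcp_rot: [0.946, 0.324, -0.001, -0.001]
contact_force: [-0.1, 0.3, -0.1]
opening: 0.996
finger_force: 0.0
```

Request:
{"method": "jog_arm", "body": {"deltas": "0 0 0 0 0 0;0 0 0 0 0 0;0 0 0 0 0 0;0 0 0 0 0 0;0 0 0 0 0 0;0 0 0 0 0 0", "gripper": 0, "squeeze": 40}}

```text
time: 7.15
eef_pos: [0.4936, -0.1857, 0.0948]
tcp_rot: [0.946, 0.324, 0.001, 0.003]
contact_force: [2.4, -4.2, -1.8]
opening: 0.134
finger_force: 43.3
```

```bash
cat > st.py <<'E'
from h import *
from scipy.spatial.transform import Rotation as R
s=get_state();M=R.from_quat(s["tcp_rot"]).as_matrix();print(s["eef_pos"],"y yaw",np.arctan2(M[1,1],M[0,1]),s["contact_force"],s["wrist_torque"],s["opening"],s["finger_force"],s["qpos"],s["time"])
E
python3 st.py
```

```text
[ 0.49359551 -0.18568312  0.09480528] y yaw -0.9102499316060003 [ 2.4134902  -4.23850645 -1.75781234] [-0.54060696 -0.42854892  0.15897968] 0.1335586455519605 43.349504470825195 [-5.51741665e-01  1.47755211e-01  2.05113586e+00 -1.62302198e-03
  9.36928030e-01  3.59463402e-01] 7.15
```

Request:
{"method": "jog_arm", "body": {"deltas": "0 0 -0.016 0 0 -1;0 0 -0.016 0 0 -1;0 0 -0.016 0 0 -1;0 0 -0.016 0 0 -1;0 0 -0.016 0 0 -1;0 0 -0.016 0 0 -1;0 0 -0.016 0 0 -1;0 0 -0.016 0 0 -1;0 0 -0.016 0 0 -1", "squeeze": 60}}

```text
time: 8.28
eef_pos: [0.4938, -0.1859, 0.092]
tcp_rot: [0.993, -0.121, 0.003, 0.002]
contact_force: [3.3, -5.7, -1.4]
opening: 0.127
finger_force: 63.1
```

```bash
python3 st.py
```

```text
[ 0.49380968 -0.18592428  0.09199708] y yaw -1.813443590051997 [ 3.28782878 -5.67038308 -1.40534415] [-0.69284544 -0.57874688  0.129903  ] 0.12684738648626484 63.14004063606262 [-5.51859800e-01  1.52427803e-01  2.05201716e+00 -1.80344641e-03
  9.30428450e-01  1.26264627e+00] 8.275
```

Request:
{"method": "jog_arm", "body": {"deltas": "0 0 -0.016 0 0 -0.7;0 0 -0.016 0 0 -0.7;0 0 0 0 0 0"}}

```text
time: 8.65
eef_pos: [0.4938, -0.186, 0.0915]
tcp_rot: [0.982, -0.189, 0.003, 0.002]
contact_force: [3.1, -3.7, -1.8]
opening: 0.127
finger_force: 63.2
```

```bash
python3 st.py
```

```text
[ 0.49383417 -0.1859792   0.09151225] y yaw -1.951287262351974 [ 3.08830328 -3.66333351 -1.78580679] [-0.6667546  -0.45150519 -0.0533188 ] 0.12727149435834315 63.189936876297 [-5.51946022e-01  1.53310921e-01  2.05208101e+00 -1.74659751e-03
  9.29519425e-01  1.40037342e+00] 8.65
```

Request:
{"method": "jog_arm", "body": {"deltas": "0 0 -0.01 0 0 -0.6;0 0 0 0 0 0"}}

```text
time: 8.9
eef_pos: [0.4938, -0.186, 0.0913]
tcp_rot: [0.976, -0.218, 0.003, 0.002]
contact_force: [3.2, -4.3, -1.0]
opening: 0.129
finger_force: 63.2
```

```bash
python3 st.py
```

```text
[ 0.49384306 -0.18599287  0.09133116] y yaw -2.0111511755444416 [ 3.18830963 -4.30849026 -1.01430547] [-0.64342035 -0.51114341  0.00602547] 0.12942435631135563 63.188982009887695 [-5.51952678e-01  1.53600012e-01  2.05215207e+00 -1.76626586e-03
  9.29090978e-01  1.46024388e+00] 8.9
```

Request:
{"method": "jog_arm", "body": {"deltas": "0 0 -0.01 0 0 -0.6;0 0 0 0 0 0"}}

```text
time: 9.15
eef_pos: [0.4938, -0.186, 0.0911]
tcp_rot: [0.969, -0.248, 0.003, 0.002]
contact_force: [2.9, -4.2, -1.6]
opening: 0.129
finger_force: 63.2
```

```bash
python3 st.py
```

```text
[ 0.49383953 -0.18603534  0.09114747] y yaw -2.0711547717591667 [ 2.87244234 -4.19102191 -1.55742892] [-0.72356863 -0.47211806 -0.02642787] 0.12860320624653057 63.19091320037842 [-5.52000669e-01  1.53901424e-01  2.05221474e+00 -1.83804774e-03
  9.28674123e-01  1.52024378e+00] 9.15
```

Request:
{"method": "jog_arm", "body": {"deltas": "0 0 -0.01 0 0 -0.6;0 0 0 0 0 0"}}

```text
time: 9.4
eef_pos: [0.4939, -0.1861, 0.0911]
tcp_rot: [0.962, -0.274, 0.003, 0.002]
contact_force: [2.8, -4.1, -1.8]
opening: 0.127
finger_force: 65.3
```

```bash
python3 st.py
```

```text
[ 0.49386592 -0.18608011  0.0910646 ] y yaw -2.1264264635493983 [ 2.76430292 -4.13966091 -1.84398959] [-0.65544614 -0.53325707  0.86045746] 0.1270718371690082 65.28129458427429 [-0.55151528  0.15411202  2.05215915 -0.00333233  0.92827058  1.57688925] 9.4
```

Request:
{"method": "jog_arm", "body": {"deltas": "0 0 -0.01 0 0 -0.6;0 0 0 0 0 0"}}

```text
time: 9.65
eef_pos: [0.4939, -0.1861, 0.0911]
tcp_rot: [0.954, -0.301, 0.003, 0.003]
contact_force: [2.9, -5.3, -0.5]
opening: 0.13
finger_force: 78.1
```

```bash
python3 st.py
```

```text
[ 0.49389762 -0.18613681  0.09106493] y yaw -2.1829455935650377 [ 2.90068941 -5.305803   -0.52294259] [-0.77597817 -0.5634954   1.51817758] 0.13001683296311484 78.11137611977756 [-0.55117731  0.15425215  2.05199883 -0.00445295  0.92819735  1.63441263] 9.65
```

Request:
{"method": "jog_arm", "body": {"deltas": "0 0 -0.01 0 0 -0.6;0 0 0 0 0 0"}}

```text
time: 9.9
eef_pos: [0.4939, -0.1861, 0.091]
tcp_rot: [0.945, -0.328, 0.003, 0.003]
contact_force: [3.1, -4.2, 0.6]
opening: 0.124
finger_force: 95.9
```

```bash
python3 st.py
```

```text
[ 0.49390055 -0.1861495   0.09104692] y yaw -2.239252836650697 [ 3.11036037 -4.22742619  0.57559426] [-0.65724414 -0.48099791  2.11849258] 0.12401907502931798 95.85254592821002 [-0.55078459  0.15435554  2.051922   -0.00560604  0.92811886  1.69179816] 9.9
```

The torque rose to 2.1 N m, so the knob is at its stop. Now I'll release, rise and check.

Request:
{"method": "jog_arm", "body": {"deltas": "0 0 0 0 0 0;0 0 0 0 0 0;0 0 0 0 0 0;0 0 0 0 0 0;0 0 0 0 0 0", "gripper": 1}}

```text
time: 10.52
eef_pos: [0.4922, -0.184, 0.0894]
tcp_rot: [0.943, -0.334, -0.0, -0.0]
contact_force: [-0.5, -0.2, 0.3]
opening: 1.006
finger_force: 0.0
```

Request:
{"method": "jog_arm", "body": {"deltas": "0 0 0.5 0 0 0;0 0 1 0 0 0;0 0 1 0 0 0;0 0 1 0 0 0;0 0 1 0 0 0;0 0 1 0 0 0;0 0 1 0 0 0;0 0 1 0 0 0;0 0 0 0 0 0"}}

```text
time: 11.65
eef_pos: [0.4932, -0.1846, 0.2422]
tcp_rot: [0.943, -0.334, 0.003, 0.0]
contact_force: [0.7, 0.2, 0.2]
opening: 1.004
finger_force: 0.0
```

```bash
python3 st.py; python3 - <<'E'
from h import *
a=cams.read_camera("wrist")["color"];b=cams.read_camera("top")["color"]
cv2.imwrite("pics/end.png",np.hstack([cv2.resize(a,(400,300)),cv2.resize(b[130:220,310:430],(400,300))]))
E
```

```text
[ 0.49322318 -0.18462274  0.24218488] y yaw -2.2510600938337055 [0.73230412 0.18471011 0.17612104] [-0.03499007  0.01164527  0.02742469] 1.0037046661923754 0.0 [-5.50996573e-01 -3.88691894e-02  1.94936795e+00  9.77304978e-05
  1.22597929e+00  1.70003262e+00] 11.65
```

View pics/end.png

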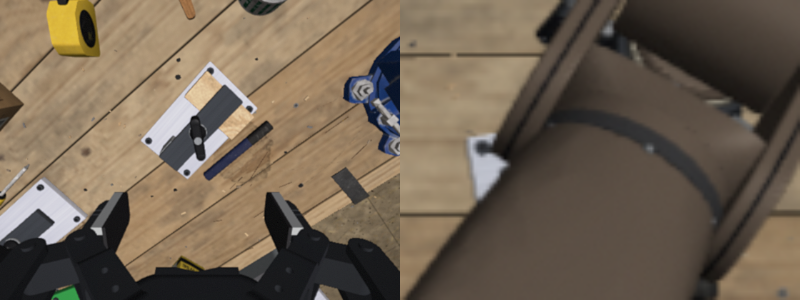

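The wrist view shows the wing, now at (198,138), turned and clear of the open gripper. It lags the tool by roughly 0.15 rad, as expected if it met the stop before the last tool steps. I'm handing in.

```bash
python3 -c "
from plant import ctrl;print(ctrl.sign_off())"
```

```text
the job is handed in; nothing more can be done
None
```

I screwed the wing knob of the jig with the pine block clockwise about 1.2 rad to its stop (torque rose to 2.1 N m), let go and raised the arm clear; I did not touch the empty jig's knob, and I handed the job in at about 12 s.

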